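# Check an end plug in the bore gauge and sort it

## Robot

A 7-joint arm with a two-finger parallel gripper is mounted at the origin on the work surface. World frame = base frame: x ahead of the robot, y to its left, z up, the work surface at z = 0. Lengths are in mm, angles in rad, forces in N, time in s.
With the tool pointing down it reaches from about 400 to 875 mm from the base axis. Payload 4.4 kg.
Tool frame: the origin (TCP) lies at the centre of the arm's flange, where the gripper is bolted on; the fingertips stand 173 mm ahead of it and the grasp point (between the pads) lies 155 mm ahead of it; z points along the fingers, y is the direction in which the jaws open and shut (so a half turn about z gives the same grasp; the last joint's range is limited). The gripper opens to 85 mm and grips with 20 to 120 N. Pads are 22 mm wide; open, the fingers measure 114 mm over their backs; the gripper's body (76 mm by 85 mm) begins 54 mm behind the grasp point. The pads swing forward as they close: fully open they stand 13 mm farther back than shut.
Start: joints at [-0.066, 0.628, 0.038, 1.517, -0.027, 0.996, -0.02], TCP at [650.012, 0.021, 404.713] pointing down, gripper open.
Joint ranges: [-3.06, 3.06], [-0.37, 2.12], [-1.25, 1.32], [0.18, 2.47], [-1.1, 4.24], [0.23, 1.98], [-2.94, 2.94]. Speed limits (rad/s): [2.57, 2.57, 3.14, 3.14, 3.14, 3.14, 3.14].

## Interface

Orientations are given as [roll, pitch, yaw] about the fixed x, y, z axes, in that order (R = Rz(yaw) Ry(pitch) Rx(roll)).
In Python, from cell import * gives the robot as it stands. The module is installed in compiled form; this text tells all that it offers.
- The arm moves only by the shell command python3 -m jog 'ROWS'. ROWS is JSON, one flat list of numbers, 5 for each row, row after row: the shift along the tool's x, y, z in mm, then the turn about the tool's z in degrees, then the finger opening in mm, from 0 to 85.4. A call has 1 to 20 rows; each row is the pose to reach, as a shift and turn from the pose commanded when the call began, along the tool's axes at that moment; what a row does not reach only later rows make up. A row lasts 1/12 s, in which the tool goes at most 41.7 mm and 7.16 degrees, less where a joint would pass 70% of its speed; a pose out of reach is approached as far as the arm can. A call with a gripper value outside its range is refused whole. The fingers move at their own pace and stop on an object; the grip force is fixed at half the most. Time passes only in rows, so rows that repeat a pose let the fingers close. It gives the time, the measured TCP pose, the force and the opening at its end, in the units of the state.
- read_state(): the state, without advancing time (a new reading comes with each control period).
- get_image(name): name is "scene" or "side" or "wrist"; returns (picture, depth): 420x560x3 uint8, blue, green, red; 420x560 float32, mm along the optical axis (not along the pixel's ray), 0 where there is no reading.
- camera_params(name): a dict with "K" (3x3 intrinsics, pixels), "T" (4x4, takes a point from camera to world coordinates). Camera axes: x right, y up, looking along -z (the intrinsics and any distortion apply to the point x, -y, -z); pixel columns grow to the right and rows downward; lengths in mm; the calibration is good to about 2 mm. A picture is of the moment at which its call begins: read the wrist's pose just before it. camera_params takes no time and is no camera call; for the wrist camera it gives the pose at the moment of the call.
- finish_job(): hands the job in, once; it reports no verdict.
The state is a dict: "clock": time; "qpos": joint angles; "qd": joint speeds; "tau": joint torques, N m; "eef_pos": TCP position; "tool_rot": TCP orientation; "force": force on the tool from outside, world axes, zero at the start; "torque": the same for the moment, N m; "width": finger opening in mm.
Only numpy, scipy, OpenCV 4.12 (cv2) and the standard library are available. Lean on these libraries where they do the work, as an engineer would, in place of code of your own. Each camera call takes 0.05 s, during which the arm holds its last target.

## Task

Of the two aluminium end plugs, take the one standing on the pine board beside the steel bore gauge and try it in the gauge's hole from above: a good plug goes in until it stands on the board, an oversize one stops on the mouth. Then stand it upright in the sorting tray, in the long compartment if it went in or in the short compartment if it did not, and let go. Leave the other plug standing where it is.

Things in the scene. Friction and masses are not known exactly. Their poses are not given: they have to be found in the camera images.
- plug_a_knob (a point): Aluminium end plug, one of two, upright, round, 90 mm tall: flat nose 30 mm wide, 45-degree taper to the body, body up to 35 mm, above it a knob 28 mm in diameter, 55 mm long. Same knob and nose on both; one has a 40 mm body (good), one 52 mm (oversize): which is not told. Either may stand on the gauge board. Point: on the axis in the knob, 62 mm above the underside; grip here. 0.13 to 0.33 kg.
- plug_b_knob (a point): Aluminium end plug, the other of the two, upright, round, 90 mm tall: flat nose 30 mm wide, 45-degree taper to the body, body up to 35 mm, above it a knob 28 mm in diameter, 55 mm long. Same knob and nose on both; one has a 40 mm body (good), one 52 mm (oversize): which is not told. Either may stand on the gauge board. Point: on the axis in the knob, 62 mm above the underside; grip here. 0.13 to 0.33 kg.
- gauge: Fixed pine board 300 (x) by 130 by 20 mm. On it, 80 mm from its middle to +x, a steel block 90 by 90 mm, 32 mm tall, with a hole down to the board. The plug to test stands on the board's bare top, 65 to 95 mm from its middle to -x; the other on a separate pine block 120 by 120 by 20 mm, over 160 mm from the middle. Origin: middle of the board's underside, z up.
- gauge_bore (a point): Centre of the hole's mouth, on the steel block's top, 52 mm above the bench, 32 mm above the board. The mouth, 64 mm wide, tapers over 8 mm to the bore, 48 mm in diameter. A good plug goes in until its underside is on the board (32 mm below this point); an oversize one stops on its nose taper with its underside 15 to 20 mm above the board.
- tray: Grey open tray, fixed, at any yaw: 260 (x) by 130 (y) mm, walls 35 mm high, 5 mm thick, floor 5 mm. A cross wall at x = +30 mm makes two compartments, 120 mm wide in y: the long one (passed), 153 mm long, centred at x = -49 mm, and the short one (rejects), 93 mm long, centred at x = +79 mm. Origin: middle of the underside, z up.

How it is judged:
By the outcome, as a careful person would: the job done as asked, in the order asked, and still so for the second after the job is handed in, with the robot touching nothing.
It also fails if it takes over 38 s, if anything falls off the work surface, if the arm or the gripper's body presses on something with over 40 N, if the wrist force passes 120 N, or if a joint passes its speed limit or range.

## Working session

There is one attempt and no reset: what is moved stays moved. The work goes in short steps, Python scripts to look and compute and a shell command to move; the robot and the scene stay as the last step left them, time stands still between calls to the robot, and variables do not carry over. Pictures are saved under pics/ and viewed, and the job is handed in when it is done.

```bash
mkdir -p pics; python3 - <<'E'
from cell import *
import cv2,numpy as np
s=read_state();print(s)
for n in ["scene","side","wrist"]:
    p=camera_params(n);im,d=get_image(n)
    cv2.imwrite(f"pics/{n}0.png",im);np.savez(f"{n}0.npz",im=im,d=d,K=p["K"],T=p["T"]);print(n,{k:np.round(v,3) if not isinstance(v,str) else v for k,v in p.items()})
E
```

```text
{'clock': 0.0, 'qpos': array([-0.06578142,  0.62935714,  0.03841727,  1.51836082, -0.02695611,
        0.99632503, -0.01998841]), 'qd': array([ 0.00077693,  0.00012276, -0.00073052, -0.00083751, -0.0003838 ,
        0.0002106 , -0.00150972]), 'tau': array([-1.11932164e-03, -5.63405585e+01,  1.22606792e+00, -1.93450052e+01,
        1.09587883e-02,  1.05136272e-02, -8.84369996e-06]), 'eef_pos': array([6.49703130e+02, 2.67784736e-02, 4.03783503e+02]), 'tool_rot': array([-3.13966029e+00,  4.84302211e-05,  1.57083340e+00]), 'force': array([ 0.25579705, -0.36771799,  0.68824536]), 'torque': array([-0.01926583,  0.01047507, -0.02135668]), 'width': 85.30728227020754}
scene {'K': array([[382.649,   0.   , 288.943],
       [  0.   , 382.649, 210.766],
       [  0.   ,   0.   ,   1.   ]]), 'T': array([[ 8.75000e-01, -3.92000e-01,  2.85000e-01,  8.02337e+02],
       [ 4.84000e-01,  7.21000e-01, -4.95000e-01, -3.41495e+02],
       [-1.10000e-02,  5.71000e-01,  8.21000e-01,  7.11314e+02],
       [ 0.00000e+00,  0.00000e+00,  0.00000e+00,  1.00000e+00]])}
side {'K': array([[493.565,   0.   , 270.413],
       [  0.   , 493.565, 211.534],
       [  0.   ,   0.   ,   1.   ]]), 'T': array([[ 9.70000e-01,  1.55000e-01, -1.87000e-01,  3.25461e+02],
       [-2.43000e-01,  6.00000e-01, -7.63000e-01, -9.38318e+02],
       [-6.00000e-03,  7.85000e-01,  6.19000e-01,  9.07441e+02],
       [ 0.00000e+00,  0.00000e+00,  0.00000e+00,  1.00000e+00]])}
wrist {'K': array([[297.994,   0.   , 280.917],
       [  0.   , 297.994, 206.612],
       [  0.   ,   0.   ,   1.   ]]), 'T': array([[ 1.00000e+00, -1.00000e-03,  0.00000e+00,  6.49495e+02],
       [ 1.00000e-03,  9.51000e-01,  3.08000e-01,  7.88800e+01],
       [-0.00000e+00, -3.08000e-01,  9.51000e-01,  3.73050e+02],
       [ 0.00000e+00,  0.00000e+00,  0.00000e+00,  1.00000e+00]])}
```

View pics/scene0.png

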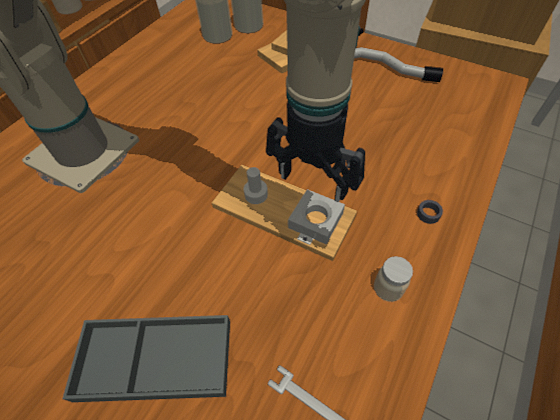

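View pics/side0.png

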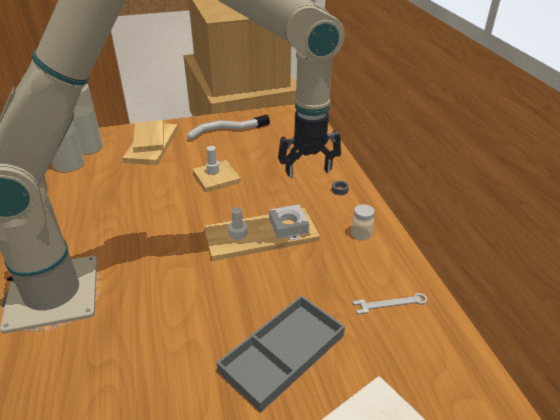

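View pics/wrist0.png

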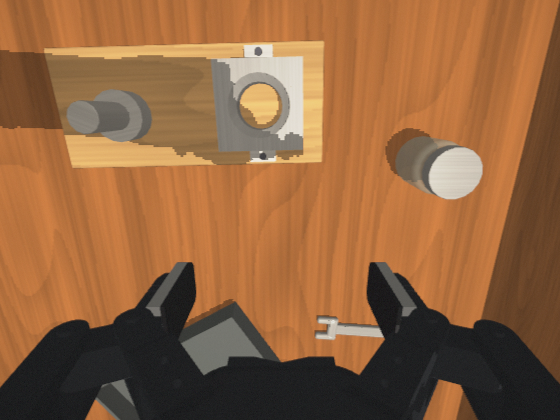

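The wrist view shows the test plug's knob top near (83,117) and the bore near (262,104). The tray is at the lower left. The scene view shows the tray's corners, and the side view shows the other plug at (212,158).

```bash
cat > h.py <<'E'
import numpy as np,cv2
def load(n):
    z=np.load(n+".npz");return z["im"],z["d"],z["K"],z["T"]
def cloud(d,K,T):
    v,u=np.mgrid[:d.shape[0],:d.shape[1]]
    P=np.stack([(u-K[0,2])/K[0,0]*d,-(v-K[1,2])/K[1,1]*d,-d],-1)
    return P@T[:3,:3].T+T[:3,3]
def ray(u,v,K,T,z):
    r=T[:3,:3]@np.array([(u-K[0,2])/K[0,0],-(v-K[1,2])/K[1,1],-1]);return (T[:3,3]+r*(z-T[2,3])/r[2])
E
python3 - <<'E'
from h import *
np.set_printoptions(precision=1,suppress=True)
for n in ["wrist0","scene0","side0"]:
    im,d,K,T=load(n);W=cloud(d,K,T);X,Y,Z=W[...,0],W[...,1],W[...,2]
    print(n,"bench z",np.median(Z[(d>0)&(abs(Z)<15)]))
    def rep(lab,m):
        m=m.astype(np.uint8);k,l,s,c=cv2.connectedComponentsWithStats(m)
        for i in range(1,k):
            if s[i,4]>40:
                q=W[l==i]; print(lab,"px",c[i],"n",s[i,4],"med",np.median(q,0),"lo",np.percentile(q,2,0),"hi",np.percentile(q,98,0))
    roi=(d>0)&(X>350)&(X<900)&(Y>-500)&(Y<600)
    rep("knob",roi&(Z>104)&(Z<116))
    rep("mouth",roi&(Z>46)&(Z<58))
    rep("board",roi&(Z>15)&(Z<25))
    if n!="wrist0": rep("rim",roi&(Z>29)&(Z<41)&(Y<0))
E
```

```text
wrist0 bench z -0.15167326884832733
knob px [ 83.7 116.6] n 951 med [482.5  73.3 109.5] lo [468.9  61.  105.1] hi [494.1  86.1 111.1]
mouth px [258.1 102. ] n 6186 med [626.1  89.7  51.7] lo [582.4  39.6  46.7] hi [670.  127.3  53.4]
mouth px [124.4 114.5] n 1291 med [491.9  75.2  54.6] lo [464.6  49.2  47.4] hi [506.1  97.1  56.8]
mouth px [421.1 160.3] n 421 med [796.3  30.7  53.9] lo [790.3  -6.2  46.6] hi [826.1  49.2  57.8]
board px [174.5 101.2] n 20596 med [523.9  96.   19.8] lo [400.9  18.8  18.1] hi [691.9 145.1  22.4]
board px [259.8 105.5] n 1538 med [625.6  83.9  19.9] lo [604.2  61.7  18.4] hi [647.2 105.3  21.8]
board px [406.5 154.5] n 162 med [794.3  31.6  19.7] lo [790.1  -2.1  15.2] hi [817.9  49.6  24.7]
board px [228.5 329.1] n 438 med [ 581.8 -218.2   20. ] lo [ 503.7 -271.9   15.3] hi [ 631.9 -188.8   24.8]
board px [116.7 403.3] n 303 med [ 389.5 -362.4   19.8] lo [ 370.8 -398.5   15.3] hi [ 411.  -331.4   24.8]
scene0 bench z -1.5128874721281136
knob px [252.4 171.9] n 118 med [479.4  72.1 107.9] lo [466.7  60.2 105. ] hi [491.7  85.  110.5]
mouth px [254.9 19
[... 2359 characters left out ...]
 n 54 med [632.7 100.5  20.3] lo [614.6  89.4  17. ] hi [648.8 109.   24.9]
board px [360.6 233.2] n 66 med [806.3  -3.   19.9] lo [790.8 -12.5  15.2] hi [842.9  25.   24.8]
board px [297.3 317.4] n 241 med [ 571.8 -241.    20.8] lo [ 460.2 -288.3   15.3] hi [ 636.3 -196.    24.7]
board px [279.9 375.2] n 340 med [ 469.8 -375.2   20.1] lo [ 363.4 -429.7   15.2] hi [ 642.8 -302.2   24.8]
board px [256.4 354.7] n 196 med [ 451.9 -308.    20.5] lo [ 373.4 -369.9   15.2] hi [ 501.6 -276.1   24.8]
rim px [365.  230.1] n 46 med [817.2  -7.4  35.2] lo [797.1 -12.5  29.5] hi [841.7  -0.6  40.8]
rim px [278.4 349.6] n 1290 med [ 485.3 -320.7   34.2] lo [ 368.1 -425.7   29.4] hi [ 638.7 -199.8   38. ]
```

```bash
python3 - <<'E'
from h import *
a=load("wrist0")[0][20:190,30:340];b=load("scene0")[0][300:415,50:250]
cv2.imwrite("pics/wz.png",cv2.resize(a,None,fx=2.5,fy=2.5,interpolation=2))
cv2.imwrite("pics/sz.png",cv2.resize(b,None,fx=4,fy=4,interpolation=2))
E
```

```text
(no output)
```

View pics/wz.png

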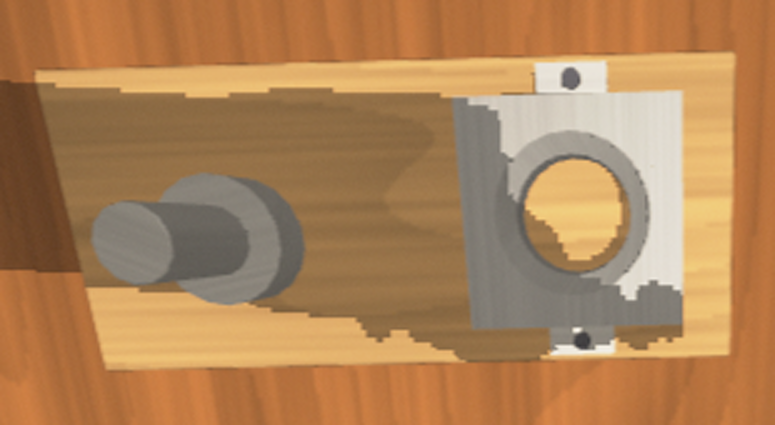

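View pics/sz.png

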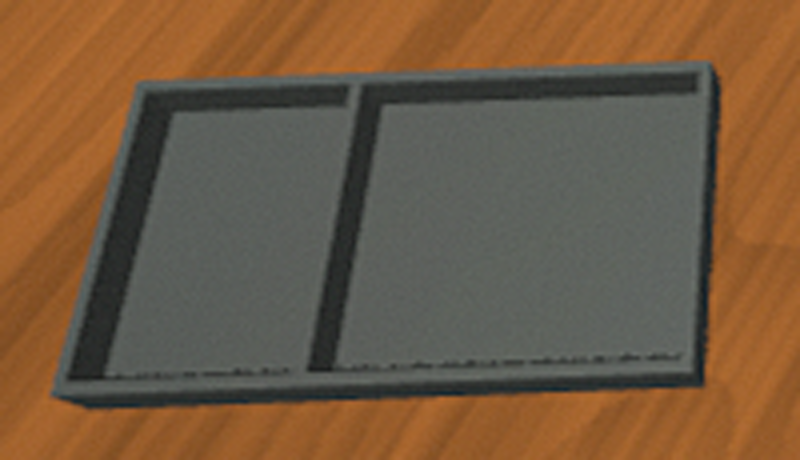

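```bash
python3 - <<'E'
from h import *
for n in ["scene0","side0"]:
    im,d,K,T=load(n);W=cloud(d,K,T);X,Y,Z=W[...,0],W[...,1],W[...,2]
    m=(d>0)&(X>300)&(X<700)&(Y>-500)&(Y<-100)&(Z>29)&(Z<41)
    r=cv2.minAreaRect(W[m][:,:2].astype(np.float32));print(n,r,cv2.boxPoints(r).round(1).tolist())
E
python3 -m jog '[36,-42,0,0,85, 73,-84,0,0,85, 73,-126,0,0,85, 73,-160,0,0,85, 73,-169,0,0,85, 73,-169,0,0,85, 73,-169,0,0,85]'
python3 - <<'E'
from cell import *
from h import *
s=read_state();p=camera_params("wrist");im,d=get_image("wrist");K,T=p["K"],p["T"]
cv2.imwrite("pics/w1.png",im);print(s["eef_pos"],s["tool_rot"],s["qpos"])
W=cloud(d,K,T);X,Y,Z=W[...,0],W[...,1],W[...,2]
for lo,hi in((104,116),(48,60),(15,25)):
    m=((d>0)&(Z>lo)&(Z<hi)&(abs(X-590)<180)&(abs(Y-80)<110)).astype(np.uint8)
    k,l,st,c=cv2.connectedComponentsWithStats(m)
    for i in range(1,k):
        if st[i,4]>150:
            P=W[l==i][:,:2].astype(np.float32);print(lo,c[i],st[i],W[l==i].mean(0),cv2.minEnclosingCircle(P),cv2.minAreaRect(P))
E
```

```text
scene0 ((500.9395446777344, -309.6458740234375), (261.3717041015625, 131.08372497558594), 30.815217971801758) [[355.1000061035156, -320.29998779296875], [422.29998779296875, -432.8999938964844], [646.7999877929688, -299.0], [579.5999755859375, -186.39999389648438]]
side0 ((504.05419921875, -310.33740234375), (263.0998840332031, 132.94821166992188), 31.05036735534668) [[357.1000061035156, -321.20001220703125], [425.6000061035156, -435.1000061035156], [651.0, -299.3999938964844], [582.5, -185.5]]
clock: 0.73
eef_pos: [480.2, 73.3, 405.1]
tool_rot: [3.141, -0.0, 1.572]
force: [1.7, -0.0, -0.2]
width: 84.8
[480.19302087  73.28755308 405.07897805] [ 3.14130222e+00 -1.54827945e-04  1.57181172e+00] [-0.23359516  0.39520539  0.03351685  1.96359729 -0.01842746  0.78275886
 -0.1885836 ]
104 [281.07647059 198.54705882] [267 184  29  30 680] [480.65116719  74.4001809  109.6804474 ] ((480.613037109375, 73.62622833251953), 13.865571975708008) ((480.5504150390625, 73.59481811523438), (27.254858016967773, 26.116455078125), 89.7375717163086)
48 [413.32380752 173.27064509] [ 369  133   92   83 4759] [
[... 268 characters left out ...]
81.70143908  54.76245342] ((480.5726013183594, 73.6396713256836), 25.95613670349121) ((480.43011474609375, 76.60661315917969), (51.074703216552734, 45.5706901550293), 2.37796688079834)
15 [316.73637564 163.26117292] [  220   113   249   112 15909] [522.98124286  90.6094799   20.00696413] ((552.276123046875, 80.25343322753906), 156.67222595214844) ((552.45556640625, 81.64684295654297), (287.47760009765625, 130.3446807861328), 1.3276077508926392)
15 [406.20783133 172.26004016] [389 154  35  37 996] [631.53018043  81.2543308   20.27061955] ((628.8922119140625, 82.13166809082031), 23.656288146972656) ((630.4990234375, 81.17237854003906), (41.588623046875, 41.393062591552734), 18.553752899169922)
```

View pics/w1.png

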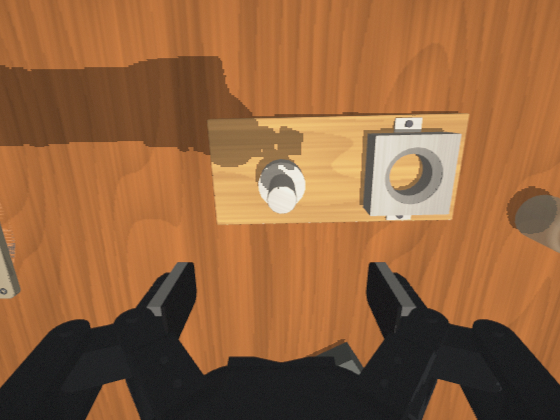

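The picture shows the knob at (281,198), centred between the fingers, with the plug at (480.6, 73.6). The body radius measures 26 mm, so I expect the oversize plug. The bore is at (625.9, 83.5). Next I descend and grip.

```bash
python3 -m jog '[0,0,40,0,85, 0,0,80,0,85, 0,0,115,0,85, 0,0,140,0,85, 0,0,158,0,85, 0,0,167,0,85, 0,0,167,0,85, 0,0,167,0,85, 0,0,167,0,22, 0,0,167,0,22, 0,0,167,0,22, 0,0,167,0,22, 0,0,167,0,22, 0,0,167,0,22, 0,0,167,0,22, 0,0,167,0,22]'
```

```text
clock: 2.12
eef_pos: [481.2, 73.1, 238.5]
tool_rot: [3.14, -0.0, 1.571]
force: [-1.2, 0.3, 5.0]
width: 26.9
```

```bash
python3 -m jog '[0,0,-10,0,22, 0,0,-35,0,22, 0,0,-60,0,22, 0,0,-70,0,22, 3,20,-70,0,22, 5,55,-70,0,22, 8,90,-70,0,22, 10,125,-70,0,22, 10,140,-70,0,22, 10,145,-70,0,22, 10,145,-70,0,22, 10,145,-70,0,22, 10,145,-70,0,22]'
python3 - <<'E'
from cell import *
from h import *
for n in["wrist","side"]:
    s=read_state();p=camera_params(n);im,d=get_image(n);cv2.imwrite(f"pics/{n}2.png",im);np.savez(f"{n}2.npz",im=im,d=d,K=p["K"],T=p["T"])
    print(s["eef_pos"],s["width"],s["force"])
    W=cloud(d,p["K"],p["T"]);X,Y,Z=W[...,0],W[...,1],W[...,2]
    for lo,hi in((94,108),(112,132),(48,54)):
        m=(d>0)&(Z>lo)&(Z<hi)&(abs(X-626)<46)&(abs(Y-83)<46)
        if m.sum()>10:print(n,lo,m.sum(),np.percentile(W[m],[2,98],axis=0).round(1).tolist())
E
```

```text
clock: 3.2
eef_pos: [624.5, 83.0, 307.6]
tool_rot: [-3.139, 0.0, 1.571]
force: [-0.1, -0.7, -2.5]
width: 27.1
[624.48234481  83.0488979  307.61569107] 27.088153913660566 [-0.09153321 -0.67109863 -2.51550648]
wrist 94 271 [[601.8, 96.0, 99.9], [645.3, 109.0, 107.9]]
wrist 112 2815 [[600.2, 85.2, 113.5], [647.1, 108.7, 130.7]]
wrist 48 5925 [[581.9, 48.0, 48.8], [670.1, 127.8, 53.2]]
[624.65578166  83.08986286 307.76562253] 26.720156178204974 [ 0.98956299  0.68269999 -1.41915926]
side 94 43 [[599.4, 56.6, 97.2], [646.3, 80.9, 107.9]]
side 112 172 [[599.4, 55.8, 112.9], [646.4, 93.6, 130.9]]
side 48 412 [[581.7, 38.2, 48.1], [670.7, 124.5, 53.8]]
```

View pics/wrist2.png

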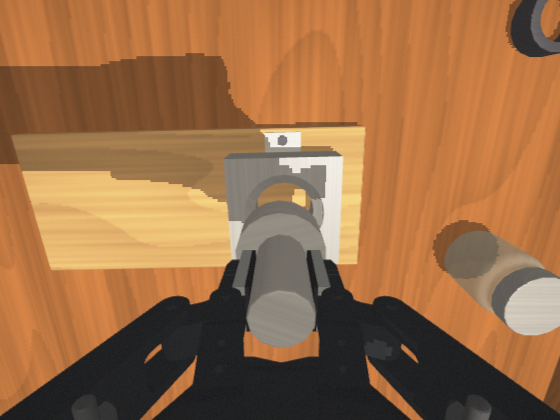

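View pics/side2.png

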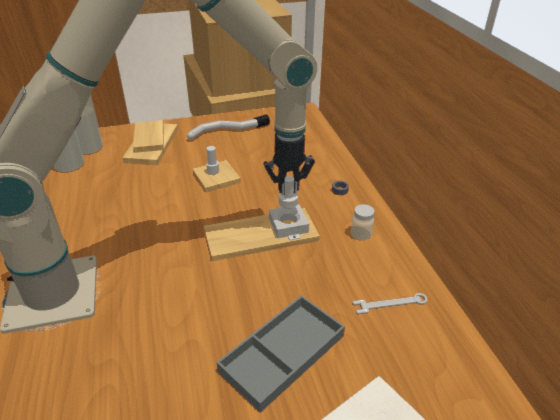

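The plug is held upright at about x = 623.5, about 2 mm short of the bore's x, so I shift +2 mm and lower gently.

```bash
python3 -m jog '[0,2,12,0,22, 0,2,28,0,22, 0,2,38,0,22, 0,2,44,0,22, 0,2,46,0,22, 0,2,46,0,22]'; python3 -m jog '[0,0,1.5,0,22, 0,0,3,0,22, 0,0,3,0,22]'
```

```text
clock: 3.8
eef_pos: [627.3, 83.0, 261.3]
tool_rot: [-3.139, 0.0, 1.571]
force: [-2.3, -0.6, -1.5]
width: 26.5
clock: 4.05
eef_pos: [627.2, 83.0, 260.9]
tool_rot: [-3.14, -0.0, 1.571]
force: [-7.7, -1.2, 16.4]
width: 26.6
```

Contact came about 22 mm above the board with a sideways force of -7.7 N, so the plug is slightly off-centre. I'll shift back in x and lower further.

```bash
python3 -m jog '[0,-1,-1,0,22, 0,-1.5,-1,0,22, 0,-1.5,0,0,22, 0,-1.5,1,0,22, 0,-1.5,1,0,22]'; python3 -m jog '[0,0,1,0,22, 0,0,2,0,22, 0,0,2,0,22]'
```

```text
clock: 4.47
eef_pos: [626.6, 83.0, 260.8]
tool_rot: [3.141, -0.0, 1.571]
force: [-7.0, -0.7, 20.9]
width: 26.9
clock: 4.72
eef_pos: [626.6, 82.9, 260.6]
tool_rot: [3.14, -0.0, 1.57]
force: [-11.6, -1.2, 32.5]
width: 26.9
```

```bash
python3 -m jog '[0,0,-4,0,22, 0,0,-6,0,22, 0,-2,-6,0,22, 0,-2,-6,0,22]'; 
python3 - <<'E'
from cell import *
from h import *
for n in["wrist","side"]:
    s=read_state();p=camera_params(n);im,d=get_image(n);cv2.imwrite(f"pics/{n}3.png",im)
    print(s["eef_pos"],s["force"])
    W=cloud(d,p["K"],p["T"]);X,Y,Z=W[...,0],W[...,1],W[...,2]
    for lo,hi in((54,62),(62,73),(73,86),(48,54),(85,100),(118,145)):
        m=(d>0)&(Z>lo)&(Z<hi)&(abs(X-626)<46)&(abs(Y-83)<46)
        if m.sum()>10:print(n,lo,m.sum(),np.percentile(W[m],[2,50,98],axis=0).round(1).tolist())
    a=im[100:360,160:400] if n=="wrist" else im[140:260,220:360]
    cv2.imwrite(f"pics/{n}3z.png",cv2.resize(a,None,fx=2.3 if n=="wrist" else 4,fy=2.3 if n=="wrist" else 4,interpolation=2))
E
```

```text
clock: 5.05
eef_pos: [625.1, 83.1, 261.8]
tool_rot: [3.139, -0.0, 1.571]
force: [1.3, -0.5, 2.5]
width: 26.7
[625.14120862  83.11109038 261.80234331] [ 1.31355658 -0.45445837  2.51794911]
wrist 54 258 [[603.3, 96.2, 54.5], [624.8, 107.0, 58.4], [647.0, 109.3, 61.9]]
wrist 62 408 [[603.4, 96.2, 62.3], [625.1, 106.9, 67.8], [646.7, 109.2, 72.8]]
wrist 73 2537 [[601.5, 84.9, 74.3], [625.1, 97.5, 78.1], [648.9, 108.6, 84.5]]
wrist 48 8469 [[581.8, 57.5, 48.8], [627.6, 109.9, 51.8], [670.0, 128.0, 53.1]]
wrist 85 933 [[601.2, 87.5, 85.4], [625.1, 94.1, 94.9], [649.4, 97.2, 99.8]]
wrist 118 11218 [[583.2, 72.7, 119.5], [625.1, 90.4, 133.8], [668.2, 96.8, 144.8]]
[625.17950383  83.0717991  261.78575574] [1.59001134 1.03702861 2.47372699]
side 54 69 [[587.2, 39.5, 54.0], [616.9, 63.1, 56.0], [667.8, 120.7, 60.7]]
side 62 60 [[600.2, 56.2, 62.0], [617.6, 62.6, 67.2], [645.9, 83.8, 72.9]]
side 73 128 [[600.6, 56.5, 73.4], [621.2, 70.1, 78.3], [649.3, 92.5, 83.6]]
side 48 343 [[581.5, 38.2, 48.3], [612.4, 63.8, 51.5], [670.5, 124.6, 53.8]]
side 85 58 [[601.9, 64.8, 86.9], [624.2, 73.2, 94.0], [648.5, 79.1, 99.6]]
side 118 244 [[584.9, 67.8, 118.6], [625.1, 73.4, 134.1], [667.5, 94.0, 144.5]]
```

View pics/wrist3z.png

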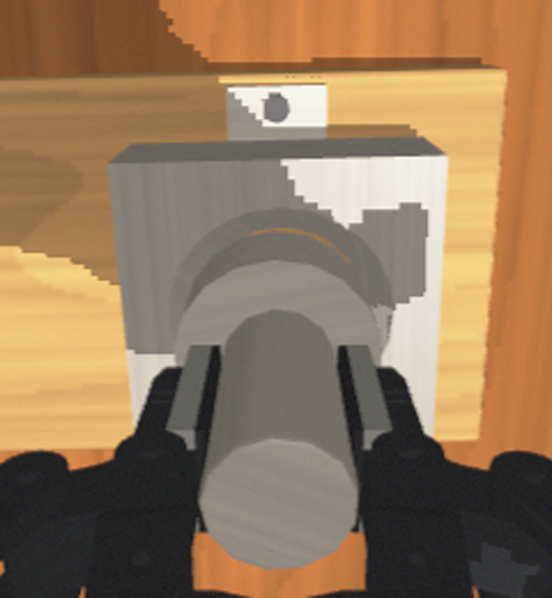

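View pics/side3z.png

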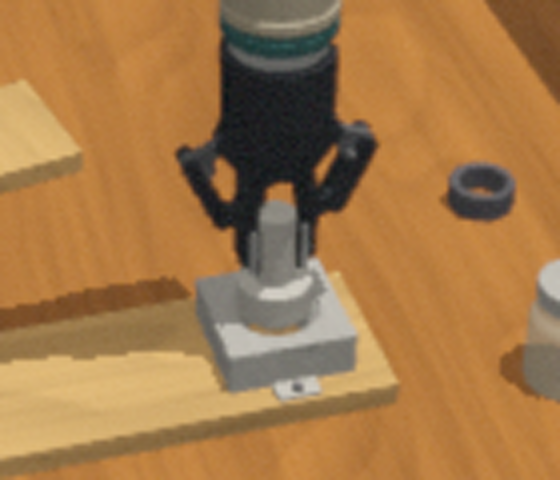

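```bash
python3 -m jog '[0.5,0.5,2,0,22, 0.5,0.5,3,0,22, 0.5,0.5,3,0,22]'; python3 -m jog '[0,0,1,0,22, 0,0,2,0,22, 0,0,2,0,22]'
```

```text
clock: 5.4
eef_pos: [625.9, 83.2, 260.8]
tool_rot: [3.139, 0.0, 1.57]
force: [-1.4, -1.7, 15.9]
width: 26.4
clock: 5.65
eef_pos: [625.9, 83.1, 260.7]
tool_rot: [3.138, -0.0, 1.57]
force: [-5.8, -1.3, 27.3]
width: 26.8
```

The plug stopped twice at the same height, about 22 mm above the board by tool height, with 27 N pressing. That is a little above the expected 15–20 mm. I'll ease off the load, let go so it settles in the mouth, and look at how it sits.

```bash
python3 -m jog '[0,0,-3,0,22, 0,0,-3,0,22, 0,0,-3,0,32, 0,0,-3,0,36, 0,0,-3,0,42, 0,0,-3,0,50, 0,0,-3,0,50, 0,0,-3,0,50, 0,0,-3,0,50]'; 
python3 - <<'E'
from cell import *
from h import *
for n in["wrist","side"]:
    s=read_state();p=camera_params(n);im,d=get_image(n);cv2.imwrite(f"pics/{n}4.png",im)
    print(s["eef_pos"],s["force"])
    W=cloud(d,p["K"],p["T"]);X,Y,Z=W[...,0],W[...,1],W[...,2]
    for lo,hi in((54,62),(62,80),(48,54),(116,140)):
        m=(d>0)&(Z>lo)&(Z<hi)&(abs(X-626)<(46 if lo<100 else 19))&(abs(Y-83)<46)
        if m.sum()>10:print(n,lo,m.sum(),np.percentile(W[m],[2,50,98],axis=0).round(1).tolist())
    a=im[100:360,160:400] if n=="wrist" else im[140:260,220:360]
    cv2.imwrite(f"pics/{n}4z.png",cv2.resize(a,None,fx=2.3 if n=="wrist" else 4,fy=2.3 if n=="wrist" else 4,interpolation=2))
E
```

```text
clock: 6.4
eef_pos: [625.0, 83.6, 259.5]
tool_rot: [-3.141, 0.0, 1.571]
force: [0.4, 0.2, -0.3]
width: 49.7
[624.95478509  83.56417567 259.46339266] [ 0.41350525  0.2498398  -0.27732902]
wrist 54 274 [[603.7, 95.6, 54.2], [625.0, 107.1, 58.2], [647.3, 109.2, 61.8]]
wrist 62 3714 [[602.2, 69.6, 64.2], [625.5, 96.3, 77.4], [649.9, 108.8, 78.9]]
wrist 48 8653 [[581.9, 42.1, 48.8], [623.2, 110.0, 51.8], [669.4, 127.9, 53.2]]
wrist 116 4497 [[614.1, 71.8, 117.3], [626.4, 88.1, 132.2], [638.9, 96.8, 133.6]]
[624.96727534  83.55813189 259.53431793] [ 0.72383182 -0.48357555  0.17805943]
side 54 74 [[582.2, 39.6, 54.0], [611.7, 67.2, 55.6], [668.5, 119.9, 61.4]]
side 62 174 [[601.0, 55.8, 62.2], [621.2, 67.4, 75.6], [649.6, 96.5, 79.6]]
side 48 339 [[581.5, 37.4, 48.3], [614.2, 62.4, 51.4], [670.1, 125.3, 53.7]]
side 116 102 [[612.5, 66.9, 117.2], [625.3, 76.2, 130.8], [639.6, 92.8, 136.0]]
```

View pics/wrist4z.png

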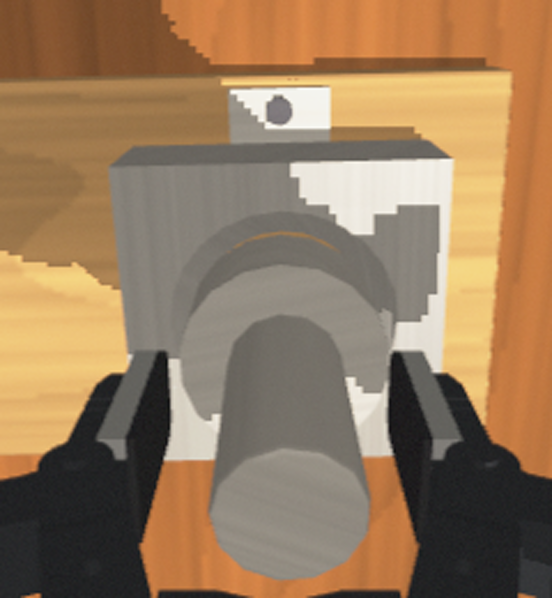

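View pics/side4z.png

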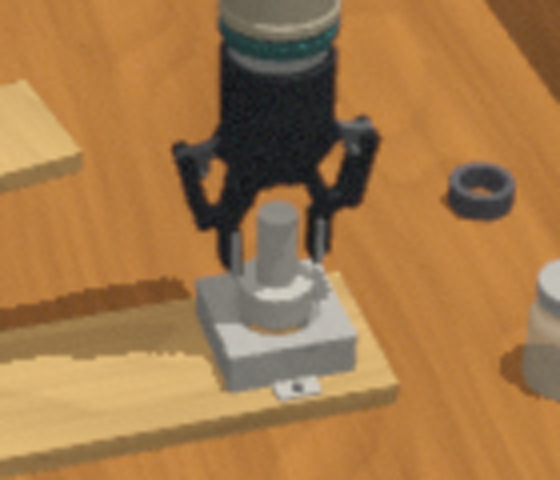

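```bash

python3 - <<'E'
from cell import *
from h import *
for n in["wrist","side","scene"]:
    p=camera_params(n);im,d=get_image(n);np.savez(f"{n}5.npz",im=im,d=d,K=p["K"],T=p["T"])
    W=cloud(d,p["K"],p["T"]);X,Y,Z=W[...,0],W[...,1],W[...,2]
    for lo,hi,w in((129,136,19),(74,80,34),(60,72,34),(49,54,50)):
        m=(d>0)&(Z>lo)&(Z<hi)&(abs(X-626)<w)&(abs(Y-83)<50)
        if m.sum()>10:
            P=W[m][:,:2].astype(np.float32);print(n,lo,m.sum(),"zmed",np.median(Z[m]).round(1),"circ",np.round(cv2.minEnclosingCircle(P)[0],1),round(cv2.minEnclosingCircle(P)[1],1),"rect",np.round(cv2.minAreaRect(P)[0],1),np.round(cv2.minAreaRect(P)[1],1), "bb",P.min(0),P.max(0))
    if n=="wrist":
        m=(d>0)&(Z>129)&(Z<136)&(abs(X-626)<19)
        A=np.c_[X[m],Y[m],np.ones(m.sum())];print("top tilt",np.linalg.lstsq(A,Z[m],rcond=None)[0])
E
```

```text
wrist 129 3436 zmed 132.4 circ [626.4  83.3] 14.2 rect [626.4  83.5] [27.7 27.6] bb [612.6601    69.415085] [640.13477  97.45471]
wrist 74 3227 zmed 77.5 circ [626.2  83.5] 26.1 rect [626.   87.2] [51.2 44.3] bb [600.41327  64.58844] [651.7033  109.38962]
wrist 60 468 zmed 66.4 circ [625.2  88.8] 25.2 rect [624.3  99.1] [50.4 20.6] bb [600.1283    86.609665] [650.3263  109.50116]
wrist 49 8453 zmed 51.8 circ [625.9  87.1] 60.9 rect [626.   83.2] [90.3 90.7] bb [579.8153    37.176514] [671.4499  129.46329]
top tilt [-5.88288579e-03 -2.71663368e-02  1.38295358e+02]
side 129 62 zmed 132.0 circ [627.   81.3] 15.3 rect [626.9  81.6] [28.2 25.6] bb [613.0126    66.510735] [639.59235  96.54064]
side 74 108 zmed 77.6 circ [626.6  82.3] 28.2 rect [625.9  79.4] [48.9 46.6] bb [600.5752    54.074165] [651.18555  105.806816]
side 60 64 zmed 66.2 circ [622.9  76.1] 25.5 rect [618.8  68.1] [24.5 50.5] bb [600.83105  54.697  ] [646.7933   90.62398]
side 49 312 zmed 51.6 circ [624.1  78.6] 62.0 rect [626.7  81.1] [91.4 93.7] bb [580.6182    33.689167] [672.4394   127.534065]
scene 129 103 zmed 130.8 circ [622.7  81.8] 13.8 rect [622.   81.2] [20.8 27.4] bb [610.5549   69.22264] [635.8877    94.639824]
scene 74 209 zmed 75.8 circ [624.1  82.7] 26.6 rect [623.1  79.9] [47.3 46. ] bb [597.78955   56.165092] [649.13635 108.45884]
scene 60 85 zmed 65.4 circ [625.9  77.2] 24.8 rect [629.4  68.3] [49.7 19.4] bb [602.72864   56.532997] [649.3409   86.35677]
scene 49 651 zmed 50.4 circ [623.8  82.4] 63.0 rect [623.5  82.6] [90.5 91. ] bb [578.2513    36.490215] [669.15216 127.95859]
```

The plug now stands free, upright and centred at (626.3, 83.4). Its underside is about 22 mm above the board and the body measures 52 mm wide. It did not go in, so it's a reject for the short compartment. I regrip, lift and look.

```bash
python3 -m jog '[0,1.3,0,0,50, 0,1.3,0,0,50, 0,1.3,0,0,22, 0,1.3,0,0,22, 0,1.3,0,0,22, 0,1.3,0,0,22, 0,1.3,0,0,22, 0,1.3,0,0,22, 0,1.3,-10,0,22, 0,1.3,-30,0,22, 0,1.3,-50,0,22, 0,1.3,-60,0,22, 0,1.3,-60,0,22]'
python3 -m jog '[-12,-5,0,0,22, -40,-18,0,0,22, -75,-33,0,0,22, -112,-49,0,0,22, -149,-66,0,0,22, -186,-82,0,0,22, -223,-98,0,0,22, -260,-114,0,0,22, -297,-131,0,0,22, -334,-147,0,0,22, -370,-163,0,0,22, -400,-176,0,0,22, -422,-186,0,0,22, -434,-191,0,0,22, -434,-191,0,0,22, -434,-191,0,0,22, -434,-191,0,0,22]'
python3 - <<'E'
from cell import *
from h import *
for n in["wrist","side","scene"]:
    s=read_state();p=camera_params(n);im,d=get_image(n);cv2.imwrite(f"pics/{n}6.png",im);np.savez(f"{n}6.npz",im=im,d=d,K=p["K"],T=p["T"])
    W=cloud(d,p["K"],p["T"]);X,Y,Z=W[...,0],W[...,1],W[...,2]
    c=s["eef_pos"]
    m=(d>0)&(Z>95)&(Z<200)&(np.hypot(X-c[0],Y-c[1])<29)
    print(n,c,s["width"],s["force"],m.sum())
    if m.any(): print(np.percentile(W[m],[2,50,98],axis=0).round(1).tolist())
    m=(d>0)&(Z>29)&(Z<40)&(X>320)&(X<680)&(Y<-160)&(Y>-470)
    r=cv2.minAreaRect(W[m][:,:2].astype(np.float32));print("tray",r)
E
```

```text
clock: 7.73
eef_pos: [627.2, 83.6, 322.5]
tool_rot: [3.137, -0.001, 1.571]
force: [-0.9, 0.6, -2.6]
width: 26.7
clock: 9.15
eef_pos: [436.0, -348.6, 319.1]
tool_rot: [-3.141, -0.002, 1.573]
force: [0.3, -0.2, -2.3]
width: 26.6
wrist [ 435.97561378 -348.57285792  319.14152064] 26.574363902122013 [ 0.3371491  -0.18052399 -2.33208415] 13301
[[411.2, -358.0, 120.7], [435.9, -337.5, 177.7], [460.5, -323.3, 198.0]]
tray ((503.66741943359375, -309.9024658203125), (261.04931640625, 130.533447265625), 30.801578521728516)
side [ 436.2750361  -348.36668594  319.33450012] 26.636483232455 [ 0.78599096  0.41558205 -0.42112773] 1005
[[410.1, -373.9, 115.8], [434.7, -359.4, 157.8], [460.7, -341.5, 198.5]]
tray ((504.136962890625, -310.18731689453125), (263.73114013671875, 132.8776397705078), 31.02507972717285)
scene [ 436.36333259 -348.43996929  319.45364044] 26.704975627676845 [-0.33533043  0.42265486 -1.8658173 ] 800
[[419.6, -372.3, 113.1], [451.5, -348.0, 134.9], [461.2, -324.2, 163.6]]
tray ((501.17364501953125, -309.7697448730469), (261.02764892578125, 131.01585388183594), 30.758159637451172)
```

View pics/wrist6.png

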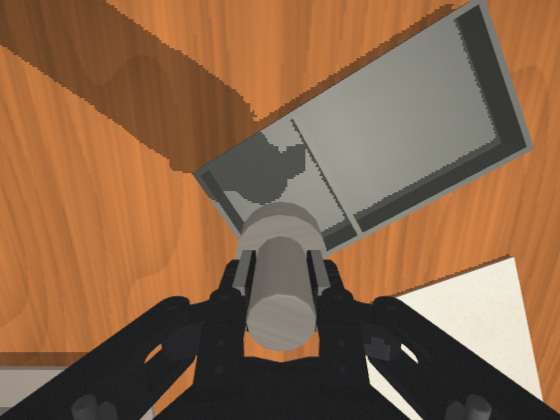

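View pics/side6.png

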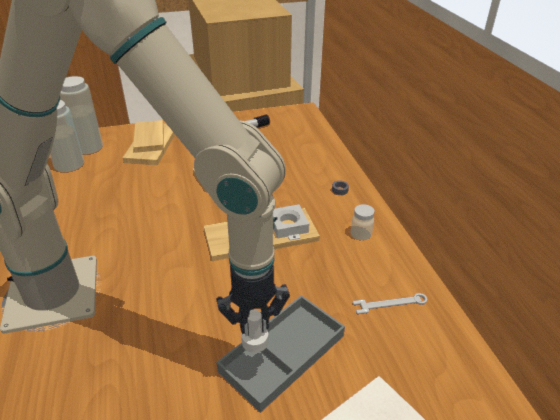

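The plug hangs over the short compartment at (436, -349), and the compartment's centre is at about (436, -351). Next I lower it about 97 mm to the floor.

```bash
python3 -m jog '[0,0,25,0,22, -1,0,55,0,22, -2,0,78,0,22, -2,0,89,0,22, -2,0,93,0,22, -2,0,93,0,22, -2,0,95,0,22, -2,0,95,0,22]'; python3 -m jog '[0,0,1.5,0,22, 0,0,1.5,0,22, 0,0,1.5,0,22]'
```

```text
clock: 9.97
eef_pos: [435.9, -352.6, 225.8]
tool_rot: [3.14, 0.001, 1.571]
force: [-0.3, 0.0, -1.6]
width: 26.6
clock: 10.22
eef_pos: [435.4, -352.6, 223.8]
tool_rot: [3.141, 0.001, 1.571]
force: [-0.4, -0.4, -1.7]
width: 26.9
```

```bash
python3 -m jog '[0,0,0.7,0,22, 0,0,1.4,0,22, 0,0,1.4,0,22]'; python3 -m jog '[0,0,0.5,0,22, 0,0,1,0,22, 0,0,1,0,22]'
```

```text
clock: 10.47
eef_pos: [435.4, -352.6, 222.2]
tool_rot: [3.141, 0.0, 1.571]
force: [-1.3, 0.7, 2.4]
width: 26.6
clock: 10.72
eef_pos: [435.4, -352.6, 222.2]
tool_rot: [3.141, 0.001, 1.571]
force: [-2.2, 2.8, 11.1]
width: 26.5
```

The plug is on the floor, with 11 N of contact force. I ease off, open and rise.

```bash
python3 -m jog '[0,0,-1,0,22, 0,0,-1,0,22, 0,0,-1,0,32, 0,0,-1,0,38, 0,0,-1,0,50, 0,0,-1,0,60, 0,0,-1,0,60, 0,0,-1,0,60, 0,0,-1,0,60, 0,0,-10,0,60, 0,0,-40,0,60, 0,0,-80,0,60, 0,0,-120,0,60, 0,0,-140,0,60, 0,0,-150,0,60, 0,0,-150,0,60, 0,0,-150,0,60]'
python3 - <<'E'
from cell import *
from h import *
s=read_state();print(s["clock"],s["eef_pos"],s["width"],s["force"])
for n in["wrist","side","scene"]:
    p=camera_params(n);im,d=get_image(n);cv2.imwrite(f"pics/{n}7.png",im)
    W=cloud(d,p["K"],p["T"]);X,Y,Z=W[...,0],W[...,1],W[...,2]
    for lo,hi in((90,99),(37,44)):
        m=(d>0)&(Z>lo)&(Z<hi)&(np.hypot(X-435,Y+352)<45)
        if m.sum()>10: P=W[m][:,:2].astype(np.float32);print(n,lo,m.sum(),np.median(Z[m]),cv2.minEnclosingCircle(P))
E
```

```text
clock: 12.13
eef_pos: [435.0, -352.2, 370.4]
tool_rot: [-3.141, -0.0, 1.571]
force: [0.0, -0.0, -0.2]
width: 60.0
12.1333 [ 434.95012444 -352.22283763  370.44092153] 59.95503244031016 [ 0.03200316 -0.02795605 -0.15155607]
wrist 90 778 94.77794694565104 ((435.0595703125, -352.52325439453125), 13.962553024291992)
wrist 37 973 39.87332766618118 ((434.9986877441406, -352.6221618652344), 25.914838790893555)
side 90 146 94.93598814464241 ((435.12396240234375, -353.9500427246094), 14.654911994934082)
side 37 256 40.09954014421203 ((435.4466552734375, -354.1492004394531), 26.792451858520508)
scene 90 256 93.32110881525585 ((433.1262512207031, -352.8682556152344), 14.29487133026123)
scene 37 390 38.5717482948466 ((433.5247497558594, -352.4333801269531), 26.150949478149414)
```

View pics/wrist7.png

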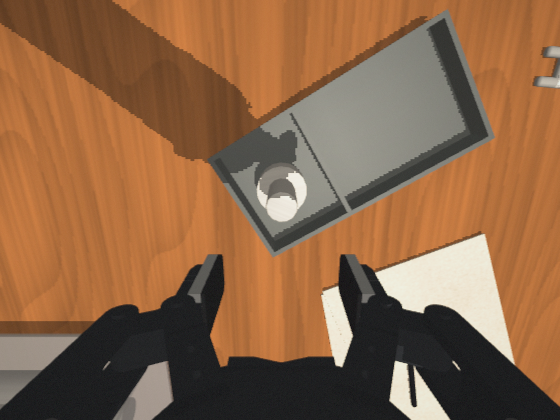

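View pics/side7.png

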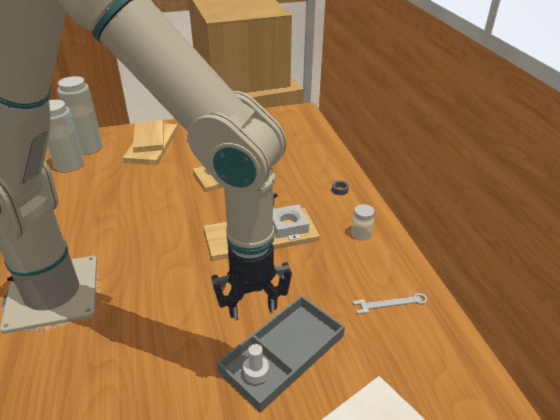

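The wrist view shows the plug upright at (282,200), and the side view shows it at (256,362). It stands free in the short compartment on the tray floor, its top at z = 94.8, and the gripper is clear. I hand in the job.

```bash
python3 -c "
from cell import *
print(finish_job())"
```

```text
the job is handed in; nothing more can be done
None
```

I tried the plug from the gauge board in the bore, and it did not go in, so I stood it in the tray's short (reject) compartment. The job was handed in about 12 s into the 38 s allowed.

**The test:** The plug stopped on the mouth each time, with up to about 32 N at the wrist. I let go of it there, and it stood upright and centred. Its body measured 52 mm across, which matches the oversize plug.

**One disagreement:** I measured its underside about 22 mm above the board, by both tool height and camera. The brief says an oversize plug stops at 15 to 20 mm. I found no cause for the difference, but a good plug would have gone all the way down to the board.

**Last checks:** The plug stands at about (435, -352), close to the compartment's centre. Its knob and body centres line up, so it is upright. Its top is at 94.8 mm, so it is on the tray floor. The gripper is open and well above it, and the wrist force reads about 0.

**Not rechecked:** I never went near the other plug, but the arm hid it in the last side view, so I did not confirm it at the end.

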